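Unpin a tube carrier from its dock

ROBOT

A 6-joint arm with a two-finger parallel gripper is mounted at the origin on the work surface. World frame = base frame: x ahead of the robot, y to its left, z up, the work surface at z = 0. Lengths are in m, angles in degrees, forces in N, time in s.
With the tool pointing down it reaches from about 0.25 to 0.85 m from the base axis. Payload 12.5 kg.
Tool frame: the origin (TCP) lies at the very end of the fingers, on their centre line; the grasp point (between the pads) lies 19 mm behind it (bot.grasp_offset is the distance from the TCP to the grasp point, in m); x points along the fingers, z is the direction in which the jaws open and shut, and the axes are right-handed (so a half turn about x gives the same grasp; the last joint's range is limited). The gripper opens to 93 mm and grips with 3 to 60 N. Pads are 15 mm wide; open, the fingers measure 128 mm over their backs; the gripper's body (75 mm by 188 mm) begins 65 mm behind the grasp point.
Start: joints at [-70.107, 20.094, 94.641, -0, 65.266, -4.847], TCP at [0.23, -0.499, 0.219] pointing down, gripper open.
Joint ranges: [-157.81, 157.81], [-45, 120.19], [0.68, 151.7], [-89.99, 269.99], [4.06, 180], [-164.3, 164.3]. Speed limits (degrees/s): [127.2, 127.2, 159.86, 180, 180, 180].

INTERFACE

Orientations are given as [roll, pitch, yaw] about the fixed x, y, z axes, in that order (R = Rz(yaw) Ry(pitch) Rx(roll)).
In Python, from plant import bot gives the robot as it stands.
- The arm moves only by the tool arm_command, never from a script. Its argument "motion" is a list of rows, each a list of 7 numbers: the shift along the tool's x, y, z in cm, then the turn, a rotation vector about the tool's x, y, z in rad, then the closure, from 0 (fully open) to 1 (shut). In form: [[tx, ty, tz, wx, wy, wz, claw], ...]. A call has 1 to 12 rows; each row is the pose to reach, as a shift and turn from the pose commanded when the call began, along the tool's axes at that moment; what a row does not reach only later rows make up. A row lasts 1/10 s, in which the tool goes at most 50 mm and 8.59 degrees, less where a joint would pass 70% of its speed; a pose out of reach is approached as far as the arm can. A call with a gripper value outside its range is refused whole. The fingers move at their own pace and stop on an object; the grip force is fixed at half the most. Time passes only in rows, so rows that repeat a pose let the fingers close. It gives the time, the measured TCP pose, the force and the opening at its end, in the units of the state.
- bot.get_obs(): the state, without advancing time (a new reading comes with each control period).
- bot.camera(name): name is "side" or "top"; returns (picture, depth): 384x512x3 uint8, red, green, blue; 384x512 float32, m along the optical axis (not along the pixel's ray), 0 where there is no reading.
- bot.camera_model(name): a dict with "fov_y" (degrees; the focal length in pixels is half the picture's height over the tangent of half this angle, whatever the lens; pixels are square), "cx", "cy" (the principal point, pixels), "origin" and "attitude" of the camera in the world. Camera axes: x right, y up, looking along -z (the intrinsics and any distortion apply to the point x, -y, -z); pixel columns grow to the right and rows downward; lengths in m; the calibration is good to about 2 mm. A picture is of the moment at which its call begins. camera_model takes no time and is no camera call.
- bot.sign_off(): hands the job in, once; it reports no verdict.
The state is a dict: "time": time; "joints": joint angles; "joint_vel": joint speeds; "tau": joint torques, N m; "tool_pos": TCP position; "tcp_rot": TCP orientation; "force": force on the tool from outside, world axes, zero at the start; "ft_torque": the same for the moment, N m; "finger_gap": opening from 0.0 (shut) to 1.0 (fully open).
Only numpy, scipy, OpenCV 4.12 (cv2) and the standard library are available. Lean on these libraries where they do the work, as an engineer would, in place of code of your own. Each camera call takes 0.05 s, during which the arm holds its last target.

TASK

Release the tube carrier with the orange caps: pull up the red T-handle of its dock's sprung plunger, twist it so that it stays latched open, and let go. Then draw the carrier out from under the dock's bridge and set it down gently, flat inside the grey tray, leaving the red plunger latched open and the blue-capped carrier where it is.

Things in the scene. Friction and masses are not known exactly. Their poses are not given: they have to be found in the camera images.
- red_handle (a point): Centre of the red T-bar, 42 (x) x 12 (y) x 24 mm high, on a 9 mm upright shaft. Pinned: 95 mm above table, x along dock away from the carrier's grip. Spring 5 N (7 N at top), lift limit 20 mm. Turns only if lifted over 12 mm, either way, stop at 1.2 rad. Twisted over 0.5 rad and let go it rests 12 mm up, pin clear of carrier. Collar below reaches 58 mm above table. Dock fixed.
- red_carrier_grip (a point): Centre of the grip block, 28 (x) x 14 (y) x 28 mm high, on the 0.25 kg carrier of orange-capped tubes; 98 mm above its underside, caps end at 66. Carrier: 27.5 mm behind grip (-x), 105.5 ahead, 70 wide. Its front 48 mm is a 36 x 10 mm tongue on the dock (12 mm above table) under a bridge, pinned 90.5 mm ahead of grip. Unpinned it slides out along -x; after 45 mm it is clear to lift.
- tray_floor (a point): Centre of the inner floor of the fixed grey tray, 5 mm above the table. Inside 190 mm (x) by 120 mm (y), outside 200 x 130 mm, rim 20 mm above the table. z up. The carrier fits in lengthwise, either way round.
- black_carrier_grip (a point): Grip block, same form as the other, of the carrier with blue caps, pinned in the twin dock by a black T-bar. To be left where it is.
Not all that is in view belongs to the job. What is shaped like the part that bears red_carrier_grip but green or turquoise is not meant.

How it is judged (in metres and radians):
On the way:
1. the red plunger stays up, latched open, with the gripper away from it (height (world z) of red_handle above 0.104 m and distance between the grasp point and red_handle above 0.04 m), for 0.2 s.
At the end, for the whole second after the job is handed in: The red T-handle is still latched up (its centre more than 104 mm above the table); the orange-capped carrier stands at rest and upright (within 0.08 rad) flat on the tray's floor, its grip block within 75 mm of the tray's centre in plan and at most 104 mm above the tray floor (height (world z) of red_handle above 0.104 m and horizontal distance between red_carrier_grip and tray_floor below 0.075 m and z of red_carrier_grip in the frame of tray_floor below 0.104 m and angle between red_carrier_grip's own z axis and vertical below 0.08 rad and linear speed of red_carrier below 0.02 m/s); the robot touches nothing.
It fails at once if the blue-capped carrier is moved by more than 15 mm (distance of black_carrier_grip from where it was at the start of the episode above 0.015 m).
It fails at once if the carrier is dropped into or slammed on the tray (over 0.5 m/s close above its floor) (horizontal distance between red_carrier_grip and tray_floor below 0.09 m and z of red_carrier_grip in the frame of tray_floor below 0.12 m and linear speed of red_carrier above 0.5 m/s).
It also fails if it takes over 58 s, if anything falls off the work surface, if the arm or the gripper's body presses on something with over 40 N, if the wrist force passes 120 N, or if a joint passes its speed limit or range.

## Working session

There is one attempt and no reset: what is moved stays moved. The work goes in short steps, Python scripts to look and compute and a tool call to move; the robot and the scene stay as the last step left them, time stands still between calls to the robot, and variables do not carry over. Pictures are saved under pics/ and viewed, and the job is handed in when it is done.

Besides the shell and the picture viewer there is one more tool, called after "Emit:" as a command line: name --pt "numbers of a row" for each row, then --argument value for the rest. arm_command: Moves the arm, as the interface text tells. Its arguments: {"type":"object","properties":{"motion":{"type":"array"}},"required":["motion"]}

```bash
ls; mkdir -p pics; python3 - <<'E'
from plant import bot
import cv2,numpy as np
print(bot.get_obs(), bot.grasp_offset)
for n in("top","side"):
    p,d=bot.camera(n); print(bot.camera_model(n))
    cv2.imwrite(f"pics/{n}0.png",p[:,:,::-1]); np.savez(f"{n}0.npz",p=p,d=d)
E
```

```text
pics
{'time': 0.0, 'joints': array([-7.01045191e+01,  2.01236370e+01,  9.46766804e+01,  5.98502011e-04,
        6.52661882e+01, -4.84879975e+00]), 'joint_vel': array([-0.02205142, -0.05420626, -0.02737408, -0.03278251,  0.00254278,
       -0.07791315]), 'tau': array([ 4.13805856e-04, -4.97327793e+01, -2.85254574e+01,  6.99149980e-02,
        2.56857206e-02, -1.05663848e-04]), 'tool_pos': array([ 0.23010695, -0.4991704 ,  0.21810992]), 'tcp_rot': array([174.68314396,  89.93349208, 109.42717389]), 'force': array([-0.28795669,  0.074521  , -0.43824591]), 'ft_torque': array([ 0.0474323 , -0.0059804 ,  0.03247343]), 'finger_gap': 1.0011204622379037} 0.0188
{'fov_y': 42.838868326043126, 'cx': 258.6673942710844, 'cy': 191.1369372811436, 'origin': array([0.47885609, 0.018561  , 1.31938579]), 'attitude': array([  3.98699265,   1.00891256, -89.04249032])}
{'fov_y': 51.35706423835072, 'cx': 258.3266618108544, 'cy': 185.4940963779097, 'origin': array([0.16630849, 0.70796996, 0.75937195]), 'attitude': array([  49.40203611,    1.17042471, -148.89817082])}
```

View pics/top0.png

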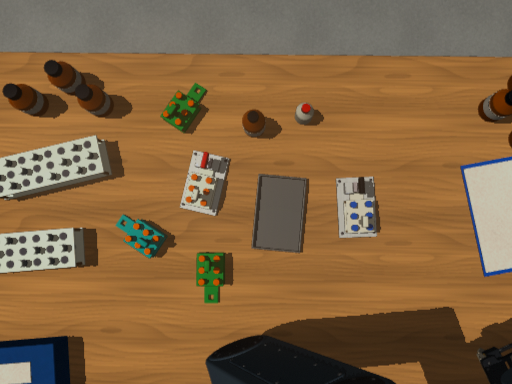

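View pics/side0.png

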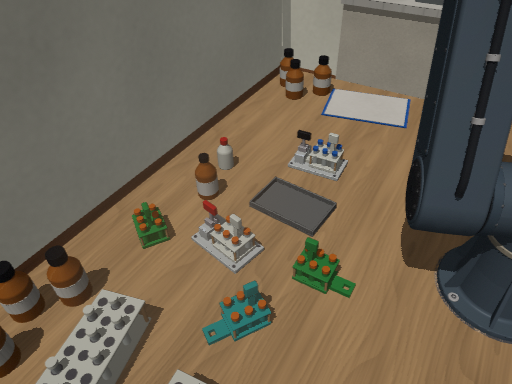

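```bash
cat > h.py <<'E'
import numpy as np
from scipy.spatial.transform import Rotation as R
from plant import bot
def ray(n,u,v):
    m=bot.camera_model(n); f=192/np.tan(np.radians(m['fov_y']/2))
    d=np.array([(u-m['cx'])/f,-(v-m['cy'])/f,-1.])
    return m['origin'],R.from_euler('xyz',m['attitude'],degrees=True).apply(d)
def atz(n,u,v,z):
    o,d=ray(n,u,v); return o+d*(z-o[2])/d[2]
def dep(n,u,v,D):
    o,d=ray(n,u,v); return o+d*D[int(round(v)),int(round(u))]
def tri(a,b):
    (o1,d1),(o2,d2)=ray('top',*a),ray('side',*b)
    A=np.stack([d1,-d2],1); s=np.linalg.lstsq(A,o2-o1,rcond=None)[0]
    p,q=o1+s[0]*d1,o2+s[1]*d2; return (p+q)/2,np.linalg.norm(p-q)
E
python3 - <<'E'
import cv2
for n,(x,y,w,h) in {"top":(170,140,80,85),"side":(180,185,100,90)}.items():
    p=cv2.imread(f"pics/{n}0.png")[y:y+h,x:x+w]
    k=7 if n=="top" else 6
    p=cv2.resize(p,None,fx=k,fy=k,interpolation=cv2.INTER_CUBIC)
    for i in range(0,w,10): cv2.putText(p,str(x+i),(i*k,10),0,.35,(255,255,0),1); cv2.line(p,(i*k,0),(i*k,h*k),(255,255,0) if 0 else (120,120,0),1)
    for i in range(0,h,10): cv2.putText(p,str(y+i),(0,i*k+4),0,.35,(255,255,0),1); cv2.line(p,(0,i*k),(w*k,i*k),(120,120,0),1)
    cv2.imwrite(f"pics/{n}0c.png",p)
E
```

```text
(no output)
```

View pics/top0c.png

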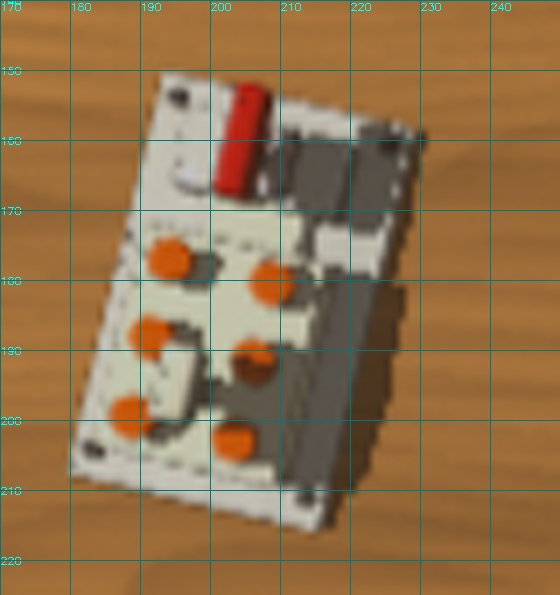

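View pics/side0c.png

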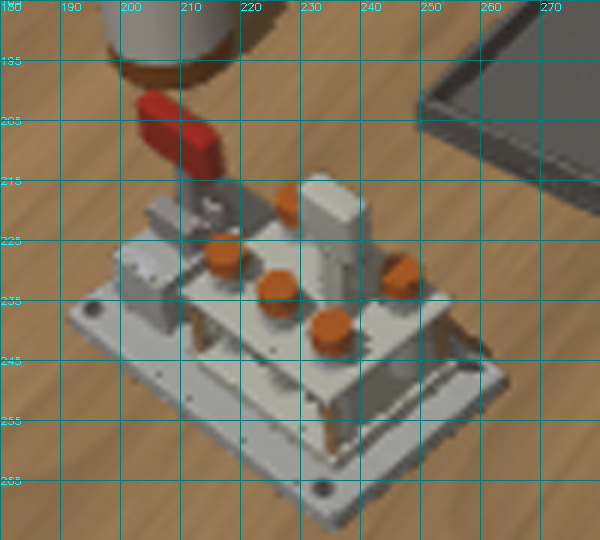

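```bash
python3 - <<'E'
from h import *
T=np.load('top0.npz')['d'];S=np.load('side0.npz')['d']
print('handle',atz('top',204.3,160,.107),tri((204.3,160),(210,204.3)),dep('top',204,160,T),dep('side',210,205,S))
print('grip',atz('top',195.6,194.5,.124),tri((195.6,194.5),(235.5,217.6)),dep('top',196,194,T),dep('side',236,218,S))
a=[atz('top',u,v,z) for u,v,z in[(193.5,150.5,.012),(229,159.5,.012),(180,207.5,.012),(215.5,215.5,.012)]]
print('plate',a)
print('yaw',[np.degrees(np.arctan2(*(p-q)[[1,0]])) for p,q in((a[0],a[2]),(a[1],a[3]))])
h=[atz('top',u,v,.107) for u,v in((206,152.3),(202.7,167.7))];print('hyaw',np.degrees(np.arctan2(*(h[0]-h[1])[[1,0]])),np.linalg.norm(h[0]-h[1]))
print('tray',[dep('top',u,v,T) for u,v in((280,213),(330,213))])
for n in("top","side"):
    p=np.load(n+'0.npz')['p'].astype(int)
# red/orange masks pointcloud
import cv2
p=np.load('top0.npz')['p']; hsv=cv2.cvtColor(p,cv2.COLOR_RGB2HSV)
m=(hsv[...,0]<6)&(hsv[...,1]>200)&(hsv[...,2]>100)
m[:140]=0;m[200:]=0;m[:,:190]=0;m[:,230:]=0
vs,us=np.nonzero(m);P=np.array([dep('top',u,v,T) for u,v in zip(us,vs)]);P=P[P[:,2]>.09];print(len(P),P.mean(0),P.min(0),P.max(0))
E
python3 - <<'E'
import cv2
for n,(x,y,w,h) in {"top":(240,160,150,100)}.items():
    p=cv2.imread(f"pics/{n}0.png")[y:y+h,x:x+w]
    k=5
    p=cv2.resize(p,None,fx=k,fy=k,interpolation=cv2.INTER_CUBIC)
    for i in range(0,w,10): cv2.putText(p,str(x+i),(i*k,10),0,.35,(255,255,0),1); cv2.line(p,(i*k,0),(i*k,h*k),(120,120,0),1)
    for i in range(0,h,10): cv2.putText(p,str(y+i),(0,i*k+4),0,.35,(255,255,0),1); cv2.line(p,(0,i*k),(w*k,i*k),(120,120,0),1)
    cv2.imwrite(f"pics/{n}0d.png",p)
E
```

```text
handle [0.63890189 0.17852    0.107     ] (array([0.63817961, 0.17815882, 0.10499971]), np.float64(0.002297731969334105)) [0.63904451 0.17942542 0.10583789] [0.63452265 0.18093606 0.10652674]
grip [0.55115782 0.19557863 0.124     ] (array([0.55107331, 0.19606877, 0.1192094 ]), np.float64(0.0008606869892220703)) [0.55241671 0.19466228 0.12375806] [0.54621309 0.20010539 0.12385384]
plate [array([0.67684422, 0.22090542, 0.012     ]), array([0.65375506, 0.12443242, 0.012     ]), array([0.5223872 , 0.25316359, 0.012     ]), array([0.50253796, 0.15740372, 0.012     ])]
yaw [np.float64(-11.79659416386832), np.float64(-12.300232838571413)]
hyaw -10.662736981793596 0.03954899051601301
tray [array([ 0.5122955 , -0.01506231,  0.00109445]), array([ 5.14511249e-01, -1.49373762e-01, -1.07438738e-04])]
57 [0.64049213 0.17926144 0.10532466] [0.62124279 0.17224141 0.09954791] [0.65995301 0.18635891 0.10950549]
```

View pics/top0d.png

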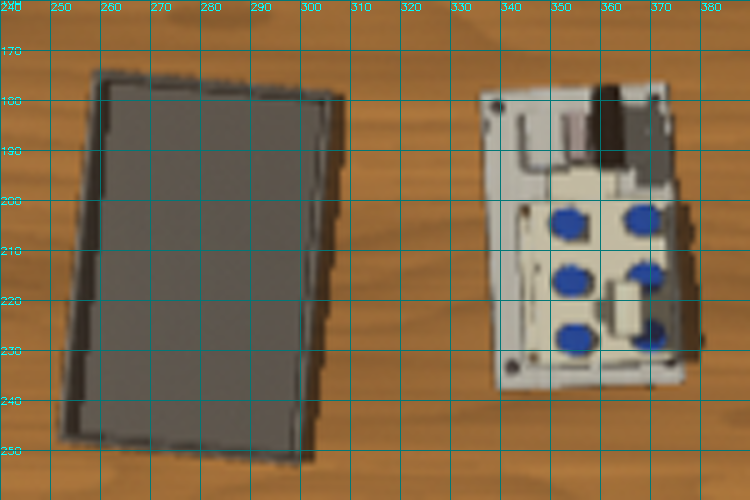

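```bash
cat >> h.py <<'E'
def go(p,yaw,verbose=True):
    """p: wanted TCP, yaw deg of dock x; jaws along dock y. prints shift in cm, rotvec"""
    o=bot.get_obs(); Rc=R.from_euler('xyz',o['tcp_rot'],degrees=True)
    c,s=np.cos(np.radians(yaw)),np.sin(np.radians(yaw))
    best=None
    for g in(1,-1):
        X=np.array([0,0,-1.]);Z=g*np.array([-s,c,0]);M=np.stack([X,np.cross(Z,X),Z],1)
        rv=(Rc.inv()*R.from_matrix(M)).as_rotvec()
        if best is None or np.linalg.norm(rv)<np.linalg.norm(best): best=rv
    t=Rc.inv().apply(np.array(p)-o['tool_pos'])*100
    print('t',o['time'],'pos',o['tool_pos'].round(4),'shift',t.round(2),'rv',best.round(3),'F',o['force'].round(1),'gap',round(o['finger_gap'],3))
    return Rc
E
python3 - <<'E'
from h import *
M=go((.6395,.179,.20),-11.5).as_matrix();print(M.round(3))
c=[atz('top',u,v,.02) for u,v in[(259,174),(308.5,178.5),(302.5,252),(252,248)]]
c=np.array(c);print(c.round(3),c.mean(0),np.linalg.norm(c-np.roll(c,-1,0),axis=1))
print([np.degrees(np.arctan2(*(c[a]-c[b])[[1,0]])) for a,b in((0,3),(1,2))])
b=np.array([dep('top',u,v,np.load('top0.npz')['d']) for u,v in[(253,117),(305,107),(183,110),(199,90)]]);print(b.round(3))
E
```

```text
t 0.1 pos [ 0.2301 -0.4992  0.2182] shift [  1.87  65.57 -44.46] rv [ 0.633 -0.001  0.   ] F [-0.6 -0.1  0. ] gap 1.001
[[-0.     0.908  0.419]
 [ 0.001  0.419 -0.908]
 [-1.     0.    -0.001]]
[[ 0.615  0.043  0.02 ]
 [ 0.605 -0.089  0.02 ]
 [ 0.41  -0.075  0.02 ]
 [ 0.418  0.058  0.02 ]] [ 0.51201213 -0.01586701  0.02      ] [0.13234407 0.19519731 0.13351847 0.19721957]
[np.float64(-4.424582441684643), np.float64(-4.084968727416844)]
[[ 0.744  0.058  0.132]
 [ 0.778 -0.072  0.099]
 [ 0.776  0.244  0.061]
 [ 0.847  0.212 -0.002]]
```

Emit:
arm_command --pt "-4 0 0 0 0 0 0" --pt "-4 30 -20 0.3 0 0 0" --pt "-4 65.6 -44.5 0.633 0 0 0" --pt "-4 65.6 -44.5 0.633 0 0 0" --pt "-4 65.6 -44.5 0.633 0 0 0" --pt "-4 65.6 -44.5 0.633 0 0 0" --pt "-4 65.6 -44.5 0.633 0 0 0" --pt "-4 65.6 -44.5 0.633 0 0 0" --pt "-4 65.6 -44.5 0.633 0 0 0" --pt "-4 65.6 -44.5 0.633 0 0 0" --pt "-4 65.6 -44.5 0.633 0 0 0" --pt "-4 65.6 -44.5 0.633 0 0 0"

```text
time: 1.3
tool_pos: [0.5084, -0.0382, 0.2586]
tcp_rot: [-58.2, 90.0, -159.8]
force: [0.7, -0.2, -0.6]
finger_gap: 1.004
```

```bash
python3 - <<'E'
from h import *
go((.6395,.179,.16),-11.5)
E
```

```text
t 1.3 pos [ 0.5084 -0.0382  0.2586] shift [  9.85   8.51 -23.9 ] rv [-0.  0.  0.] F [ 0.7 -0.2 -0.6] gap 1.004
```

Emit:
arm_command --pt "0 8.5 -23.9 0 0 0 0" --pt "0 8.5 -23.9 0 0 0 0" --pt "0 8.5 -23.9 0 0 0 0" --pt "0 8.5 -23.9 0 0 0 0" --pt "0 8.5 -23.9 0 0 0 0" --pt "0 8.5 -23.9 0 0 0 0" --pt "0 8.5 -23.9 0 0 0 0" --pt "4 8.5 -23.9 0 0 0 0" --pt "8 8.5 -23.9 0 0 0 0" --pt "10 8.5 -23.9 0 0 0 0" --pt "10 8.5 -23.9 0 0 0 0" --pt "10 8.5 -23.9 0 0 0 0"

```text
time: 2.5
tool_pos: [0.639, 0.176, 0.1598]
tcp_rot: [108.0, 90.0, 6.4]
force: [-0.8, -0.0, 0.4]
finger_gap: 1.001
```

```bash
cat > crop.py <<'E'
import sys,cv2,numpy as np
from h import bot
def crop(n,out,x,y,w,h,k):
    p,d=bot.camera(n); np.savez(f"last_{n}.npz",p=p,d=d)
    p=cv2.resize(np.ascontiguousarray(p[y:y+h,x:x+w,::-1]),None,fx=k,fy=k,interpolation=cv2.INTER_CUBIC)
    for i in range(0,w,10): cv2.putText(p,str(x+i),(i*k,10),0,.35,(255,255,0),1); cv2.line(p,(i*k,0),(i*k,h*k),(120,120,0),1)
    for i in range(0,h,10): cv2.putText(p,str(y+i),(0,i*k+4),0,.35,(255,255,0),1); cv2.line(p,(0,i*k),(w*k,i*k),(120,120,0),1)
    cv2.imwrite(out,p)
E
python3 - <<'E'
from h import *
from crop import crop
go((.6395,.179,.077),-11.5)
crop('side','pics/s1.png',160,120,150,150,4)
E
```

```text
t 2.5 pos [0.639  0.176  0.1598] shift [ 8.28 -0.02 -0.3 ] rv [-0.002 -0.    -0.001] F [-0.8 -0.   0.4] gap 1.001
```

View pics/s1.png

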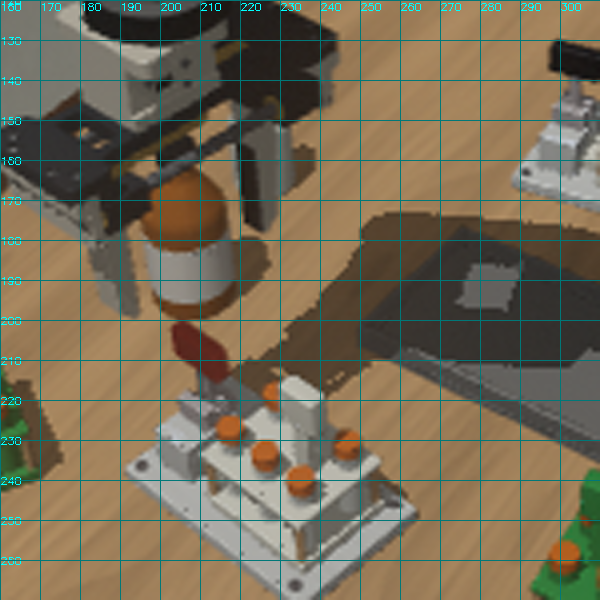

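The fingers (tips at about (194,198) and (227,177)) straddle the red bar at (207,207). Descending.

Emit:
arm_command --pt "3 0 -0.3 0 0 0 0" --pt "6 0 -0.3 0 0 0 0" --pt "8.2 0 -0.3 0 0 0 0" --pt "8.2 0 -0.3 0 0 0 0" --pt "8.2 0 -0.3 0 0 0 1" --pt "8.2 0 -0.3 0 0 0 1" --pt "8.2 0 -0.3 0 0 0 1" --pt "8.2 0 -0.3 0 0 0 1" --pt "8.2 0 -0.3 0 0 0 1" --pt "8.2 0 -0.3 0 0 0 1" --pt "8.2 0 -0.3 0 0 0 1" --pt "8.2 0 -0.3 0 0 0 1"

```text
time: 3.75
tool_pos: [0.6394, 0.1799, 0.0767]
tcp_rot: [-67.0, 90.0, -168.5]
force: [0.7, -0.1, -0.0]
finger_gap: 0.361
```

```bash
python3 - <<'E'
from h import *
go((.6395,.179,.077),-11.5)
E
```

```text
t 3.75 pos [0.6394 0.1799 0.0767] shift [-0.03  0.03  0.08] rv [-0.001  0.     0.   ] F [ 0.7 -0.1 -0. ] gap 0.361
```

Emit:
arm_command --pt "0 0 0 0 0 0 1" --pt "0 0 0 0 0 0 1" --pt "0 0 0 0 0 0 1" --pt "0 0 0 0 0 0 1" --pt "0 0 0 0 0 0 1" --pt "0 0 0 0 0 0 1" --pt "0 0 0 0 0 0 1" --pt "0 0 0 0 0 0 1"

```text
time: 4.55
tool_pos: [0.6395, 0.18, 0.0767]
tcp_rot: [155.2, 90.0, 53.7]
force: [0.1, 1.5, -0.8]
finger_gap: 0.128
```

Emit:
arm_command --pt "-0.5 0 0 0 0 0 1" --pt "-1 0 0 0 0 0 1" --pt "-1.6 0 0 0 0 0 1" --pt "-1.6 0 0 0 0 0 1" --pt "-1.6 0 0 0.14 0 0 1" --pt "-1.6 0 0 0.28 0 0 1" --pt "-1.6 0 0 0.42 0 0 1" --pt "-1.6 0 0 0.56 0 0 1" --pt "-1.6 0 0 0.7 0 0 1" --pt "-1.6 0 0 0.84 0 0 1" --pt "-1.6 0 0 0.84 0 0 1" --pt "-1.6 0 0 0.84 0 0 1"

```text
time: 5.75
tool_pos: [0.6394, 0.1801, 0.0926]
tcp_rot: [-139.2, 90.0, 71.3]
force: [2.8, 3.4, -7.2]
finger_gap: 0.123
```

```bash
python3 - <<'E'
from h import *
from crop import crop
go((.6395,.179,.077),-11.5); print(bot.get_obs()['ft_torque'],bot.get_obs()['joints'])
crop('side','pics/s2.png',160,150,120,120,5)
E
```

```text
t 5.75 pos [0.6394 0.1801 0.0926] shift [1.56 0.09 0.05] rv [-0.836 -0.     0.   ] F [ 2.8  3.4 -7.2] gap 0.123
[ 0.95448913 -0.65770074 -0.01729952] [1.17053200e+01 3.96385429e+01 8.19210572e+01 1.93041490e-02
 5.84307679e+01 1.61108028e+02]
```

View pics/s2.png

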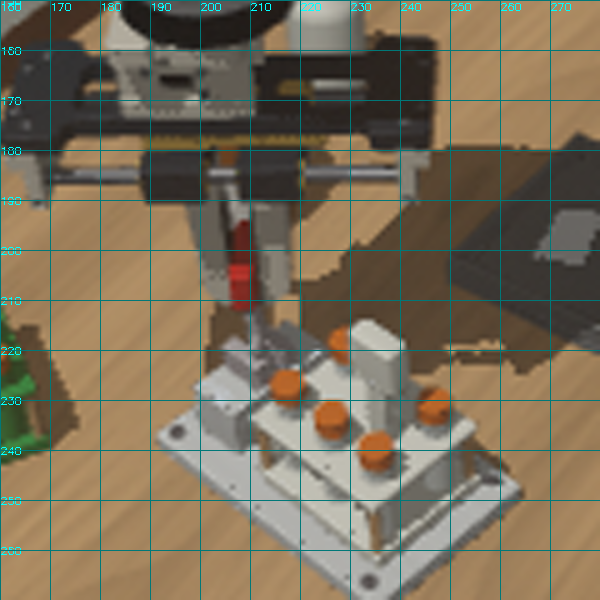

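The bar (208–213, 195–212) is raised and twisted. Now release it and go up.

Emit:
arm_command --pt "0.2 0 0 0 0 0 1" --pt "0.2 0 0 0 0 0 0.4" --pt "0.2 0 0 0 0 0 0.4" --pt "0.2 0 0 0 0 0 0.4" --pt "0.2 0 0 0 0 0 0.4" --pt "0.2 0 0 0 0 0 0.4" --pt "0.2 0 0 0 0 0 0.4" --pt "-1.5 0 0 0 0 0 0.4" --pt "-4 0 0 0 0 0 0.4" --pt "-8 0 0 0 0 0 0.4" --pt "-8 0 0 0 0 0 0.4" --pt "-8 0 0 0 0 0 0.4"

```text
time: 7.0
tool_pos: [0.6397, 0.1799, 0.1734]
tcp_rot: [160.0, 89.9, 10.3]
force: [-0.8, 0.2, -0.2]
finger_gap: 0.601
```

```bash
python3 - <<'E'
from h import *
from crop import crop
go((.5515,.1955,.17),-11.5)
crop('side','pics/s3.png',160,150,120,120,5)
S=np.load('last_side.npz');import cv2
hsv=cv2.cvtColor(S['p'],cv2.COLOR_RGB2HSV); m=(hsv[...,0]<6)&(hsv[...,1]>180); m[:190]=0;m[225:]=0;m[:,:195]=0;m[:,235:]=0
vs,us=np.nonzero(m);P=np.array([dep('side',u,v,S['d']) for u,v in zip(us,vs)]);print(len(P),np.median(P,0),P.min(0),P.max(0))
E
```

```text
t 7.0 pos [0.6397 0.1799 0.1734] shift [ 0.33 -5.8   6.83] rv [-0.84  -0.001 -0.001] F [-0.8  0.2 -0.2] gap 0.601
69 [0.63346563 0.18667504 0.11736263] [0.62487524 0.16523429 0.10010491] [0.65137212 0.19959405 0.12145484]
```

View pics/s3.png

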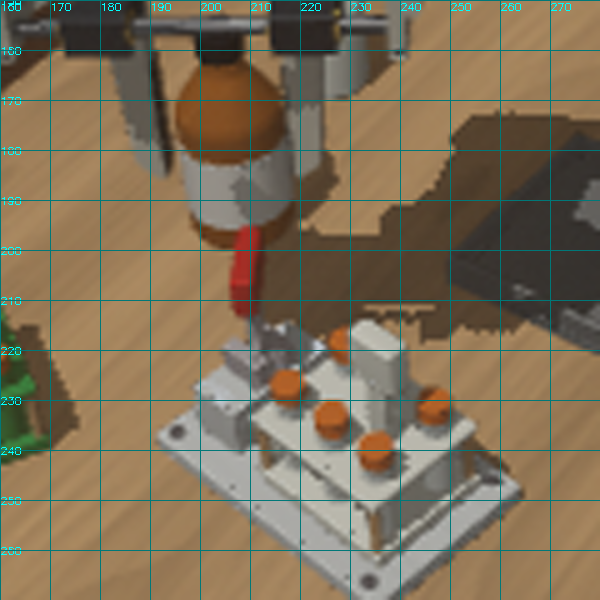

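The handle stays up (bar at (210,205), top at about 119 mm) and twisted. On to the grip block.

Emit:
arm_command --pt "0.3 -5.8 6.8 -0.84 0 0 0.3" --pt "0.3 -5.8 6.8 -0.84 0 0 0.3" --pt "0.3 -5.8 6.8 -0.84 0 0 0.3" --pt "0.3 -5.8 6.8 -0.84 0 0 0.3" --pt "0.3 -5.8 6.8 -0.84 0 0 0.3" --pt "0.3 -5.8 6.8 -0.84 0 0 0.3" --pt "0.3 -5.8 6.8 -0.84 0 0 0.3" --pt "0.3 -5.8 6.8 -0.84 0 0 0.3" --pt "0.3 -5.8 6.8 -0.84 0 0 0.3"

```text
time: 7.95
tool_pos: [0.5512, 0.1955, 0.1692]
tcp_rot: [-63.3, 89.9, -165.0]
force: [0.5, -0.8, 0.7]
finger_gap: 0.699
```

```bash
python3 - <<'E'
from h import *
from crop import crop
go((.5515,.1955,.092),-11.5)
crop('side','pics/s4.png',160,120,150,150,4)
E
```

```text
t 7.95 pos [0.5512 0.1955 0.1692] shift [ 7.72  0.03 -0.01] rv [-0.003  0.     0.001] F [ 0.5 -0.8  0.7] gap 0.699
```

View pics/s4.png

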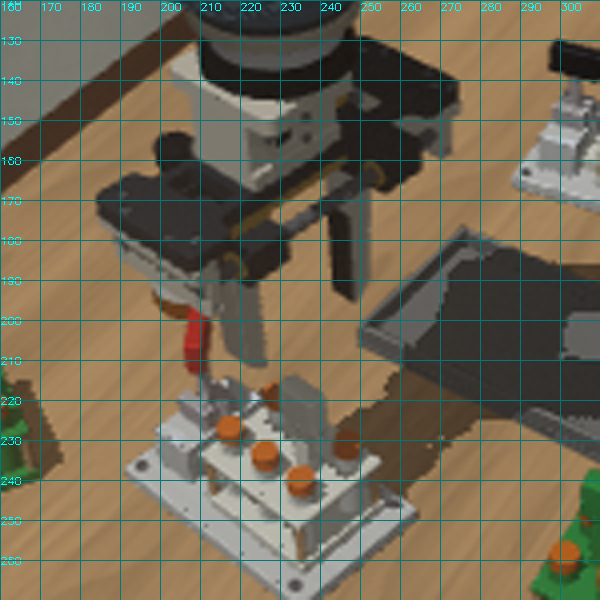

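The fingers (tips (222,210), (247,193)) straddle the grip top at (235,218). Descend and grip.

Emit:
arm_command --pt "4 0 0 0 0 0 0.3" --pt "6.5 0 0 0 0 0 0.3" --pt "7.6 0 0 0 0 0 0.3" --pt "7.6 0 0 0 0 0 0.3" --pt "7.6 0 0 0 0 0 1" --pt "7.6 0 0 0 0 0 1" --pt "7.6 0 0 0 0 0 1" --pt "7.6 0 0 0 0 0 1" --pt "7.6 0 0 0 0 0 1" --pt "7.6 0 0 0 0 0 1" --pt "7.6 0 0 0 0 0 1" --pt "7.6 0 0 0 0 0 1"

```text
time: 9.2
tool_pos: [0.5512, 0.1955, 0.0934]
tcp_rot: [-61.7, 90.0, -163.2]
force: [-0.4, 0.4, -2.5]
finger_gap: 0.148
```

Emit:
arm_command --pt "0 0 0 0 0 0 1" --pt "0 0 0 0 0 0 1" --pt "0 0 0 0 0 0 1" --pt "0 0 0 0 0 0 1"

```text
time: 9.6
tool_pos: [0.5514, 0.1955, 0.0936]
tcp_rot: [-67.6, 90.0, -169.2]
force: [0.0, -0.4, -2.4]
finger_gap: 0.148
```

```bash
python3 - <<'E'
from h import *
o=bot.get_obs();p=o['tool_pos'];print(p)
d=-.06*np.array([np.cos(np.radians(-11.5)),np.sin(np.radians(-11.5)),0])
go(p+d,-11.5)
go(p-.06/.06*0-d*0,-11.5)
E
```

```text
[0.55136771 0.19552568 0.09356603]
t 9.6 pos [0.5514 0.1955 0.0936] shift [ 0. -6.  0.] rv [-0.001  0.     0.   ] F [ 0.  -0.4 -2.4] gap 0.148
t 9.6 pos [0.5514 0.1955 0.0936] shift [0. 0. 0.] rv [-0.001  0.     0.   ] F [ 0.  -0.4 -2.4] gap 0.148
```

Draw out slowly along −y of the tool.

Emit:
arm_command --pt "0 -0.6 0 0 0 0 1" --pt "0 -1.2 0 0 0 0 1" --pt "0 -1.8 0 0 0 0 1" --pt "0 -2.4 0 0 0 0 1" --pt "0 -2.4 0 0 0 0 1"

```text
time: 10.1
tool_pos: [0.5271, 0.2006, 0.0937]
tcp_rot: [-68.6, 90.0, -170.1]
force: [0.1, -0.2, -2.8]
finger_gap: 0.15
```

```bash
python3 - <<'E'
from h import *
from crop import crop
go((.5515,.1955,.092),-11.5)
crop('side','pics/s5.png',160,150,120,120,5)
E
```

```text
t 10.1 pos [0.5271 0.2006 0.0937] shift [0.17 2.5  0.01] rv [-0.  0.  0.] F [ 0.1 -0.2 -2.8] gap 0.15
```

View pics/s5.png

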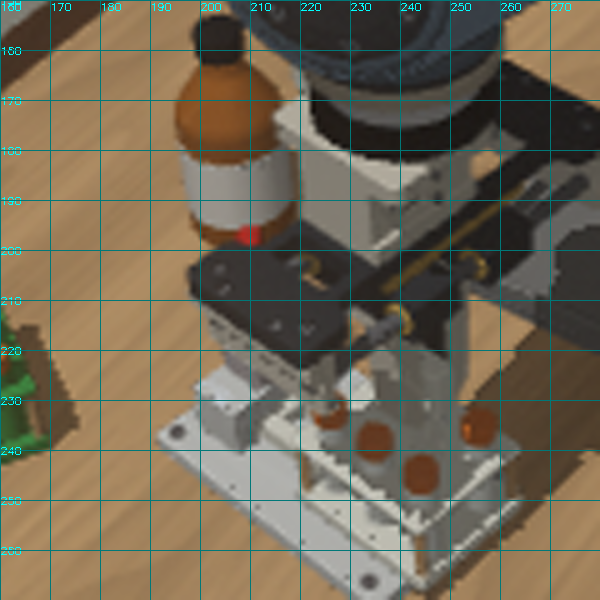

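The carrier follows freely (caps shifted about 24 mm toward the robot). Continue, then lift.

Emit:
arm_command --pt "0 -0.7 0 0 0 0 1" --pt "0 -1.4 0 0 0 0 1" --pt "0 -2.1 0 0 0 0 1" --pt "0 -2.8 0 0 0 0 1" --pt "0 -3.4 0 0 0 0 1" --pt "0 -3.4 0 0 0 0 1" --pt "-0.5 -3.4 0 0 0 0 1" --pt "-1.5 -3.4 0 0 0 0 1" --pt "-3 -3.4 0 0 0 0 1" --pt "-5 -3.4 0 0 0 0 1" --pt "-7 -3.4 0 0 0 0 1" --pt "-7 -3.4 0 0 0 0 1"

```text
time: 11.35
tool_pos: [0.4962, 0.2076, 0.1667]
tcp_rot: [119.2, 89.7, 17.6]
force: [0.9, 0.2, -2.4]
finger_gap: 0.153
```

```bash
python3 - <<'E'
from h import *
from crop import crop
c=np.array([.512,-.016,0]);y=np.radians(-4.3)
g=c-.039*np.array([np.cos(y),np.sin(y),0]);print(g)
g[2]=.16;go(g,-4.3)
crop('side','pics/s6.png',160,120,150,150,4)
E
```

```text
[ 0.47310978 -0.01307583  0.        ]
t 11.35 pos [0.4962 0.2076 0.1667] shift [ 0.62  2.14 22.08] rv [-0.126 -0.002 -0.005] F [ 0.9  0.2 -2.4] gap 0.153
```

View pics/s6.png

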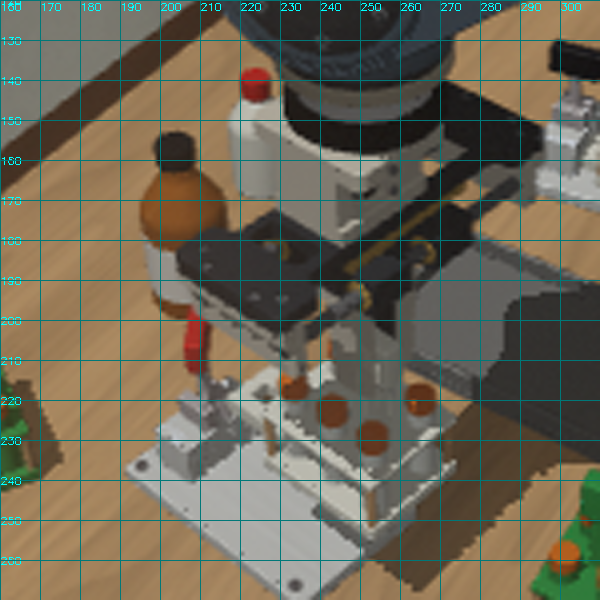

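Carrier is lifted clear (caps (232–263, 216–229)), red bar still up at (209,205). Moving over the tray.

Emit:
arm_command --pt "0 0.2 1.5 0 0 0 1" --pt "0 0.4 4 -0.03 0 0 1" --pt "0 0.7 7 -0.06 0 0 1" --pt "0 1 10 -0.08 0 0 1" --pt "0 1.3 13 -0.1 0 0 1" --pt "0 1.6 16 -0.126 0 0 1" --pt "0 1.9 19 -0.126 0 0 1" --pt "0 2.1 21 -0.126 0 0 1" --pt "0 2.1 22.1 -0.126 0 0 1" --pt "0 2.1 22.1 -0.126 0 0 1" --pt "0 2.1 22.1 -0.126 0 0 1"

```text
time: 12.5
tool_pos: [0.4708, -0.0133, 0.1633]
tcp_rot: [-111.6, 90.0, 154.1]
force: [0.5, 0.4, -2.0]
finger_gap: 0.149
```

```bash
python3 - <<'E'
from h import *
from crop import crop
go((.4731,-.0131,.0867),-4.3)
crop('side','pics/s7.png',200,90,200,150,4)
crop('top','pics/t7.png',180,140,140,120,5)
E
```

```text
t 12.5 pos [ 0.4708 -0.0133  0.1633] shift [ 7.66  0.23 -0.03] rv [-0.    -0.     0.001] F [ 0.5  0.4 -2. ] gap 0.149
```

View pics/s7.png

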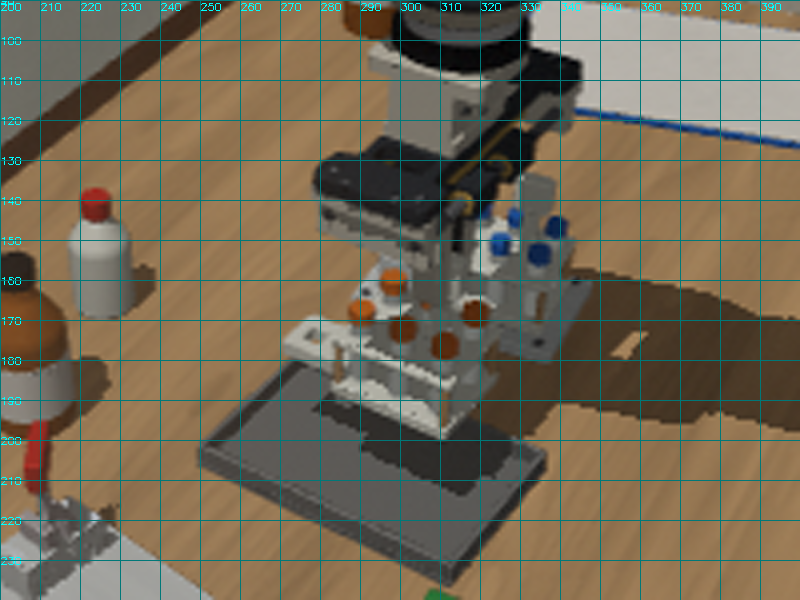

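View pics/t7.png

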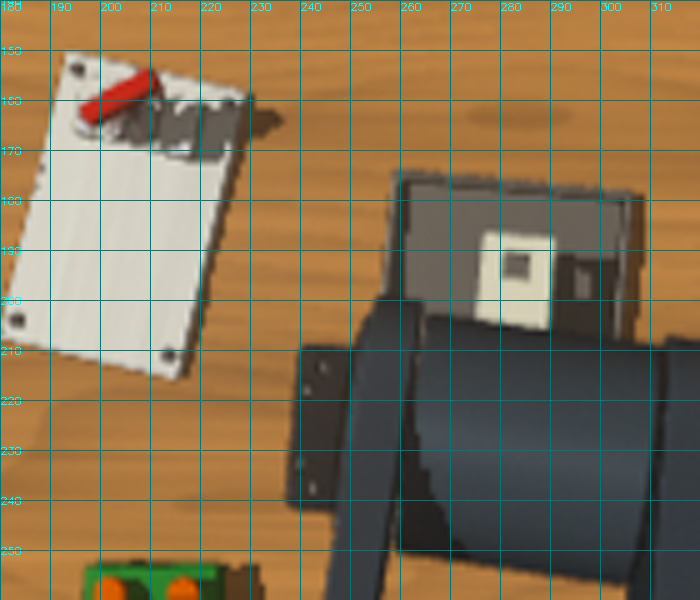

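```bash
python3 - <<'E'
from h import *
a=atz('top',283.3,187,.092);b=atz('top',282.2,205,.092);print(a,b,np.degrees(np.arctan2(*(a-b)[[1,0]])))
y=np.radians(-4.3);u=np.array([np.cos(y),np.sin(y)])
print(np.array([.4708,-.0133])+u*.1055)
E
```

```text
[ 0.57542401 -0.02013847  0.092     ] [ 0.53012091 -0.01798111  0.092     ] -2.7263997694471205
[ 0.57600303 -0.02121026]
```

Tongue tip measures within about 1 mm of the prediction. Lower gently, stopping just above the floor.

Emit:
arm_command --pt "1 0.2 0 0 0 0 1" --pt "2.5 0.2 0 0 0 0 1" --pt "4 0.2 0 0 0 0 1" --pt "5.5 0.2 0 0 0 0 1" --pt "6.5 0.2 0 0 0 0 1" --pt "7 0.2 0 0 0 0 1" --pt "7.2 0.2 0 0 0 0 1" --pt "7.3 0.2 0 0 0 0 1" --pt "7.3 0.2 0 0 0 0 1"

```text
time: 13.5
tool_pos: [0.4733, -0.0137, 0.091]
tcp_rot: [86.6, 90.0, -7.7]
force: [0.2, -0.0, -2.3]
finger_gap: 0.146
```

Emit:
arm_command --pt "0.1 0 0 0 0 0 1" --pt "0.2 0 0 0 0 0 1" --pt "0.3 0 0 0 0 0 1" --pt "0.3 0 0 0 0 0 1"

```text
time: 13.9
tool_pos: [0.473, -0.0137, 0.0876]
tcp_rot: [-99.0, 90.0, 166.7]
force: [-0.9, 0.2, -2.1]
finger_gap: 0.148
```

Emit:
arm_command --pt "0.05 0 0 0 0 0 1" --pt "0.1 0 0 0 0 0 1" --pt "0.1 0 0 0 0 0 1"

```text
time: 14.2
tool_pos: [0.473, -0.0137, 0.0866]
tcp_rot: [-93.4, 90.0, 172.2]
force: [0.0, -0.9, -2.4]
finger_gap: 0.148
```

Emit:
arm_command --pt "0.05 0 0 0 0 0 1" --pt "0.1 0 0 0 0 0 1" --pt "0.1 0 0 0 0 0 1"

```text
time: 14.5
tool_pos: [0.4731, -0.0137, 0.086]
tcp_rot: [104.3, 90.0, 10.0]
force: [-1.7, 1.1, 3.9]
finger_gap: 0.151
```

```bash
python3 - <<'E'
from h import *
from crop import crop
go((.4731,-.0131,.0867),-4.3)
crop('side','pics/s8.png',230,110,130,140,4)
E
```

```text
t 14.5 pos [ 0.4731 -0.0137  0.086 ] shift [-0.07 -0.01 -0.06] rv [-0. -0. -0.] F [-1.7  1.1  3.9] gap 0.151
```

View pics/s8.png

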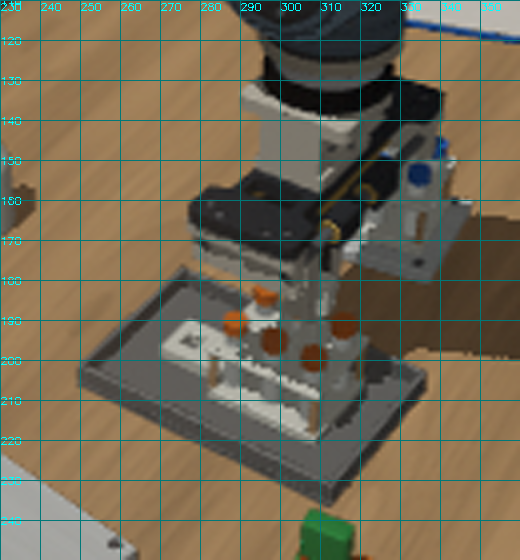

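Contact is felt (force turned from −2.4 to +3.9 N), and the carrier sits inside the rim. Release and rise.

Emit:
arm_command --pt "0 0 0 0 0 0 0.5" --pt "0 0 0 0 0 0 0.5" --pt "0 0 0 0 0 0 0.5" --pt "0 0 0 0 0 0 0.5" --pt "0 0 0 0 0 0 0.5" --pt "0 0 0 0 0 0 0.5" --pt "-1.5 0 0 0 0 0 0.5" --pt "-4 0 0 0 0 0 0.5" --pt "-8 0 0 0 0 0 0.5" --pt "-12 0 0 0 0 0 0.5" --pt "-16 0 0 0 0 0 0.5" --pt "-16 0 0 0 0 0 0.5"

```text
time: 15.75
tool_pos: [0.4751, -0.014, 0.2504]
tcp_rot: [87.0, 89.5, -7.3]
force: [-0.3, -0.1, -0.3]
finger_gap: 0.499
```

Emit:
arm_command --pt "0 -5 0 0 0 0 0.5" --pt "0 -10 0 0 0 0 0.5" --pt "0 -15 0 0 0 0 0.5" --pt "0 -15 0 0 0 0 0.5" --pt "0 -15 0 0 0 0 0.5"

```text
time: 16.25
tool_pos: [0.3233, -0.0025, 0.2457]
tcp_rot: [85.5, 89.9, -8.8]
force: [-0.5, 0.2, 0.9]
finger_gap: 0.501
```

```bash
python3 - <<'E'
from h import *
from crop import crop
go((.4731,-.0131,.0867),-4.3)
crop('side','pics/s9.png',180,110,190,140,4)
crop('top','pics/t9.png',170,140,220,130,3)
S=np.load('last_side.npz');import cv2
for u,v in((209,204),):
    print(dep('side',u,v,S['d']))
E
```

```text
t 16.25 pos [ 0.3233 -0.0025  0.2457] shift [15.92 14.99 -0.07] rv [-0.     0.    -0.001] F [-0.5  0.2  0.9] gap 0.501
[0.63055133 0.1884122  0.11776274]
```

View pics/s9.png

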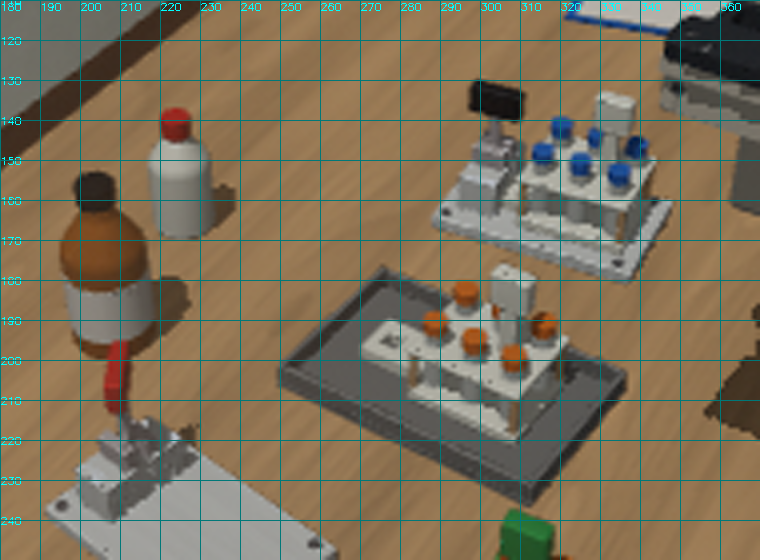

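View pics/t9.png

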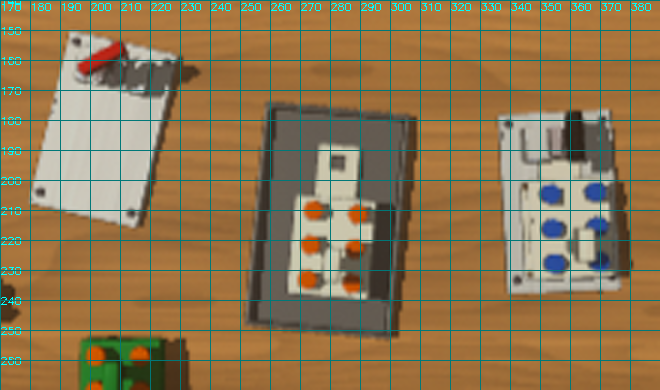

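The carrier (caps around (270–286, 210–234) in the top view) lies inside the tray, flat. The red bar is still up and twisted at (200,160), and the blue carrier looks unmoved. Handing in.

```bash
python3 -c "
from h import *
print(bot.get_obs()['joint_vel'].round(2)); print(bot.sign_off())"
```

```text
[-0.    0.9  -0.46 -0.01  0.18 -0.04]
the job is handed in; nothing more can be done
None
```

I lifted the red T-handle about 16 mm, twisted it about 0.84 rad and let go. It stayed latched. I then drew the orange-capped carrier about 58 mm out of the dock, lifted it and lowered it slowly into the grey tray. I released it on light contact (about 4 N), moved the arm clear and handed the job in at about 16.4 s.

The last checks before handing in showed no disagreement:
- **Red handle:** the top of the bar was at about 118 mm by depth, so its centre is about 106–107 mm up, only 2–3 mm over the 104 mm limit. It was still twisted.
- **Orange carrier:** it looked flat inside the tray rim in both pictures. From the arm's position at release, the grip block is about 39 mm from the tray's centre.
- **Blue carrier:** it looked unmoved in the pictures; I did not measure its position.
- **Gripper:** it was clear of everything, with the wrist force near zero.

I did not measure the carrier's tilt or whether it was fully at rest, beyond those pictures. The hand-in gave no verdict.

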